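# Step a ratchet vial feeder back one notch

### The arm

A 6-joint arm with a two-finger parallel gripper is mounted at the origin on a cart in front of the work surface, level with it; the furniture and walls round the work are solid. World frame = base frame: x ahead of the robot, y to its left, z up, the work surface at z = 0. Lengths are in m, angles in rad, forces in N, time in s.
With the tool pointing down it reaches from about 0.3 to 0.775 m from the base axis. Payload 14.6 kg.
Tool frame: the origin (TCP) lies at the very end of the fingers, on their centre line; the grasp point (between the pads) lies ctrl.tcp_to_grasp behind it (ctrl.tcp_to_grasp is the distance from the TCP to the grasp point, in m); x points along the fingers, y is the direction in which the jaws open and shut, and the axes are right-handed (so a half turn about x gives the same grasp; the last joint's range is limited). The gripper opens to 94 mm and grips with 3 to 60 N. Pads are 16 mm wide; open, the fingers measure 119 mm over their backs; the gripper's body (75 mm by 177 mm) begins 78 mm behind the grasp point.
Start: joints at [-1.354, 0.3, 1.521, -0, 1.321, -0.067], TCP at [0.154, -0.528, 0.205] pointing down, gripper open.
Joint ranges: [-3.03, 3.03], [-0.79, 2.21], [0.23, 2.52], [-1.04, 4.18], [0, 3.07], [-2.55, 2.55]. Speed limits (rad/s): [2.22, 2.22, 2.57, 3.14, 3.14, 3.14].

### API

Orientations are given as [roll, pitch, yaw] about the fixed x, y, z axes, in that order (R = Rz(yaw) Ry(pitch) Rx(roll)).
In Python, from station import ctrl gives the robot as it stands.
- The arm moves only by the tool play_rows, never from a script. Its argument "increments" is a list that holds one entry, the list of rows, each a list of 5 numbers: the closure in counts, from 0 (fully open) to 255 (shut), then the shift along the tool's x, y, z in cm, then the turn about the tool's x in degrees. A call has 1 to 12 rows; each row shifts and turns the commanded pose from where the row before left it, along the tool's axes as they then stand; what a row does not reach is not made up. A row lasts 1/12 s, in which the tool goes at most 41.7 mm and 7.16 degrees, less where a joint would pass 70% of its speed; a pose out of reach is approached as far as the arm can. A call is refused whole if a number of a shift passes 4.17 or a number of a turn 7.16, either way. A call with a gripper value outside its range is refused whole. The fingers move at their own pace and stop on an object; "newtons" is the grip in N (left out, the last holds). Time passes only in rows, so rows that do not move let the fingers close. It gives the time, the measured TCP pose, the force and the opening at its end, in the units of the state.
- ctrl.get_obs(): the state, without advancing time (a new reading comes with each control period).
- ctrl.camera(name): name is "scene" or "top"; returns the picture (400x640x3 uint8, red, green, blue); there is no depth.
- ctrl.calibration(name): a dict with "fx", "fy", "cx", "cy" (pixels), "rvec" (rotation vector, rad) and "tvec" (3), from world to camera coordinates, as OpenCV has them. Camera axes: x right, y down, z forward; pixel columns grow to the right and rows downward; lengths in m; the calibration is good to about 2 mm. A picture is of the moment at which its call begins. calibration takes no time and is no camera call.
- ctrl.hand_in(): hands the job in, once; it reports no verdict.
The state is a dict: "time_s": time; "qpos": joint angles; "joint_vel": joint speeds; "tau": joint torques, N m; "ee_pos": TCP position; "eef_rot": TCP orientation; "force": force on the tool from outside, world axes, zero at the start; "moment": the same for the moment, N m; "grip_width": finger opening in m.
Only numpy, scipy, OpenCV 4.12 (cv2) and the standard library are available. Lean on these libraries where they do the work, as an engineer would, in place of code of your own. Each camera call takes 0.05 s, during which the arm holds its last target.

### The job

The vial feeder has been stepped one notch too far. With a fingertip, lift its pawl out of the ratchet wheel by the finger bar and flip it right over so that it stays off, push the handwheel backward one notch by one of its arms (top of the wheel towards the pawl), then tip the pawl back in so that the beak is fully down and the wheel rests back against it, locked one notch behind where it began. Only push, and gently: pinch or grip nothing, do not feed the wheel on forward or let it go back two notches, and leave the loose things round the feeder as they are.

Things in the scene. Friction and masses are not known exactly. Their poses are not given: they have to be found in the camera images.
- feeder: vial feeder fixed to the bench. Origin on the bench below the wheel axle; x away from the robot, y left along its 270 mm plate, z up; turned up to 0.2 rad. Offsets below in its axes, mm. From near to far: handwheel at x -50, ratchet wheel -30 to -18, grey pedestal -11 to 13 (top z 116), pinion 21 to 33 (top z 127), slide of six vials 20 to 77 (z under 100). A notch moves the slide one vial (26)
- handwheel (a joint): turn (rad) of handwheel, ratchet wheel (8 teeth 9 mm deep, 90 mm across) and pinion on one axle along x. 0 = tooth on the pawl in the notch it starts in (starts 0 to 0.08: free play). Negative = backward: wheel top moves to feeder +y, to the pawl. A notch is 0.785. Friction holds it (3 to 5 N at an arm). Pawl in: forward clicks, backward stops at the pawl
- wheel_axis (a point): centre of the handwheel in the plane of its arms, on the axle, 92 mm above the bench. Four steel arms, rods 10 mm thick, 90 degrees apart, lie along this point's y and z axes (z: the arm of top_knob), which turn with the wheel. Each ends in a black ball 21 mm across centred 62 mm from the axle. x is the feeder's x
- top_knob (a point): centre of the ball on the arm that points up at the start: 62 mm from the axle, 22.5 degrees from straight up, on the feeder's -y side at handwheel 0 and on its +y side one notch back (149 mm above the bench at both)
- pawl (a joint): pawl angle (rad), about the feeder's x: 0 to 0.03 beak down in a notch; from 0.12 clear of the teeth; 1.31 flipped right over, at its stop. Only its weight moves it (under 2 N at the bar): let go above about 0.95 it falls to the stop and stays off, below about 0.7 it falls into the wheel
- pawl_pivot (a point): pivot of the pawl, 109 mm above the bench, 103 mm to the feeder's +y side of the wheel axle, in the plane of the ratchet wheel. From here the dark steel beak, 85 mm long, reaches to the upper flank of the ratchet wheel
- pawl_bar (a point): on the pawl's finger bar: a level bar 10 mm thick along x, on top of the pawl's short lever, free from 20 mm nearer than this point to 25 mm farther. 52 mm from the pivot: 26 to its -y side and 45 above with the pawl down (z 154), 37 to the +y side and 37 above flipped over. Pushed level to +y it swings up over the pivot and lifts the beak; pushed to -y it drops it
- spare_vial_a: the nearer spare glass sample vial with a screw cap, standing on the bench at the feeder's right end, 23 mm across, 48 mm tall; a bystander, origin at the centre of its underside
- spare_vial_b: the farther spare vial, same size, standing beside the first; a bystander, origin at the centre of its underside
- gasket_tin: flat round metal tin, 62 mm across, 22 mm high, left of the feeder; a bystander, origin at the centre of its underside
- tweezers: steel tweezers lying on the bench to the right of the feeder, 133 mm long, 10 mm high; a bystander, origin at the centre of its underside
- grease_jar: small white jar with black lid, 50 mm across, 39 mm high, right of the feeder; a bystander, origin at the centre of its underside
- screwdriver: screwdriver with black handle, 203 mm long, 27 mm high, lying well to the right; a bystander, origin at the centre of its underside

How it is judged:
On the way, in this order (a step that is already met when the one before it is completed fails the run):
1. the pawl is lifted out and flipped right over, the wheel not yet turned back (value of joint pawl above 1.15 rad and value of joint handwheel above -0.12 rad), for 0.2 s.
2. with the pawl off, the handwheel is pushed backward (value of joint pawl above 1 rad and value of joint handwheel below -0.25 rad), for 0.1 s.
At the end, for the whole second after the job is handed in: The pawl's beak is fully down in the notch (pawl angle under 0.03 rad) and the wheel stands one notch back against it (handwheel joint -0.685 to -0.84 rad, nominal -0.785), both at rest; every bystander within 20 mm of where it stood (value of joint pawl between -0.03 and 0.03 rad and value of joint handwheel between -0.84 and -0.685 rad and velocity of joint handwheel between -0.05 and 0.05 rad/s and velocity of joint pawl between -0.05 and 0.05 rad/s and distance of each of spare_vial_a, spare_vial_b, gasket_tin, tweezers, grease_jar, screwdriver from where it was at the start of the episode below 0.02 m); the robot touches nothing.
It fails at once if the wheel was run about two notches backward (value of joint handwheel below -1.45 rad).
It fails at once if the wheel was fed forward, past another vial (value of joint handwheel above 0.5 rad).
It fails at once if an arm of the handwheel or the bar of the pawl was pinched between the fingers ((x of the grasp point in the frame of wheel_axis between -0.01 and 0.01 m and distance between the grasp point and wheel_axis below 0.075 m and (y of the grasp point in the frame of wheel_axis between -0.004 and 0.004 m or z of the grasp point in the frame of wheel_axis between -0.004 and 0.004 m)) or (y of the grasp point in the frame of pawl_bar between -0.004 and 0.004 m and z of the grasp point in the frame of pawl_bar between -0.004 and 0.004 m and x of the grasp point in the frame of pawl_bar between -0.024 and 0.024 m)).
It fails at once if the feeder was struck or forced (over 45 N) (contact force between the arm and feeder above 45 N).
It fails at once if a loose thing was lifted or shoved away (height (world z) of any of spare_vial_a, spare_vial_b, gasket_tin, tweezers, grease_jar, screwdriver above 0.02 m or distance of any of spare_vial_a, spare_vial_b, gasket_tin, tweezers, grease_jar, screwdriver from where it was at the start of the episode above 0.04 m).
It also fails if it takes over 72 s, if anything falls off the work surface, if the arm or the gripper's body presses on something with over 40 N, if the wrist force passes 120 N, or if a joint passes its speed limit or range.

## Working session

There is one attempt and no reset: what is moved stays moved. The work goes in short steps, Python scripts to look and compute and a tool call to move; the robot and the scene stay as the last step left them, time stands still between calls to the robot, and variables do not carry over. Pictures are saved under pics/ and viewed, and the job is handed in when it is done.

Besides the shell and the picture viewer there is one more tool, called as a command line: name --argument value ..., lists and objects as JSON in quotes. play_rows: Moves the arm, as the interface text tells. Its arguments: {"type":"object","properties":{"increments":{"type":"array"},"newtons":{"type":"number"}},"required":["increments"]}

```bash
ls; mkdir -p pics
python3 - <<'E'
from station import ctrl
import cv2
print(ctrl.get_obs()); print(ctrl.tcp_to_grasp)
for n in("scene","top"):
    cv2.imwrite(f"pics/{n}0.png",ctrl.camera(n)[:,:,::-1]); print(ctrl.calibration(n))
E
```

```text
pics
{'time_s': 0.0, 'qpos': array([-1.35360149e+00,  3.00463526e-01,  1.52158635e+00, -2.28213029e-05,
        1.32072853e+00, -6.65915748e-02]), 'joint_vel': array([ 0.00023651, -0.00061851, -0.00076177,  0.00058608,  0.00091888,
       -0.00036251]), 'tau': array([ 3.26698946e-04, -5.31817102e+01, -3.52729797e+01,  7.08591565e-02,
        2.44798040e-02, -9.96976155e-05]), 'ee_pos': array([ 0.15393277, -0.52773485,  0.20488827]), 'eef_rot': array([-1.61874806,  1.56961037,  1.80663666]), 'force': array([0.37592232, 0.05204172, 0.18060515]), 'moment': array([0.05505925, 0.0133107 , 0.02581142]), 'grip_width': 0.0943181613838088}
0.0188
{'fx': 499.60893880001083, 'fy': 499.60893880001083, 'cx': 317.7878252232244, 'cy': 201.11657786995875, 'rvec': array([ 0.56663306, -2.47256296,  1.41722992]), 'tvec': array([0.51221452, 0.17471779, 1.40399058])}
{'fx': 463.3446658689532, 'fy': 463.3446658689532, 'cx': 320.1916209619821, 'cy': 196.40399440557346, 'rvec': array([ 2.10004138, -2.15764782,  0.21283436]), 'tvec': array([0.10090055, 0.5010579 , 1.26586023])}
```

View pics/scene0.png

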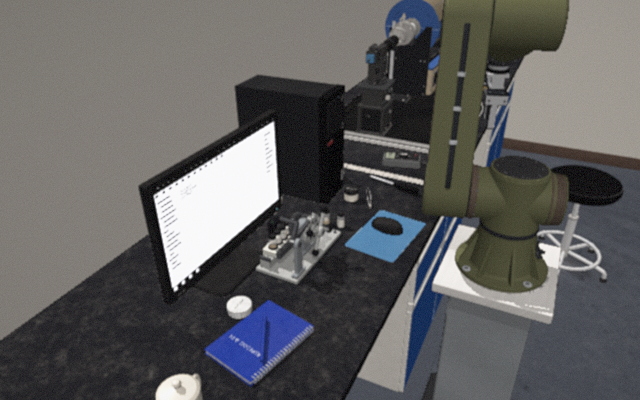

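View pics/top0.png

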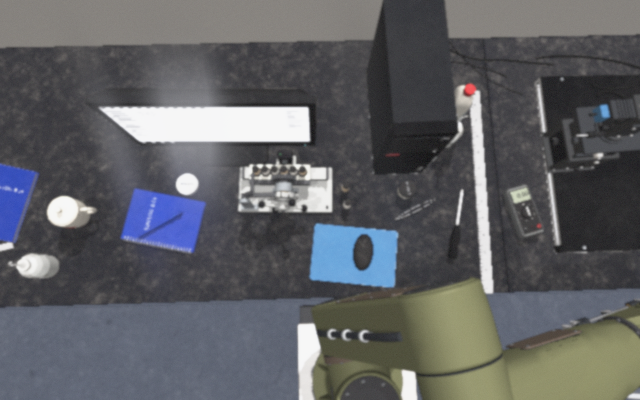

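Run:
```python
import cv2
a=cv2.imread("pics/scene0.png")[195:295,240:360];cv2.imwrite("pics/s0z.png",cv2.resize(a,None,fx=6,fy=6,interpolation=cv2.INTER_CUBIC))
a=cv2.imread("pics/top0.png")[140:225,230:355];cv2.imwrite("pics/t0z.png",cv2.resize(a,None,fx=6,fy=6,interpolation=cv2.INTER_CUBIC))
```

```text
(no output)
```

View pics/s0z.png

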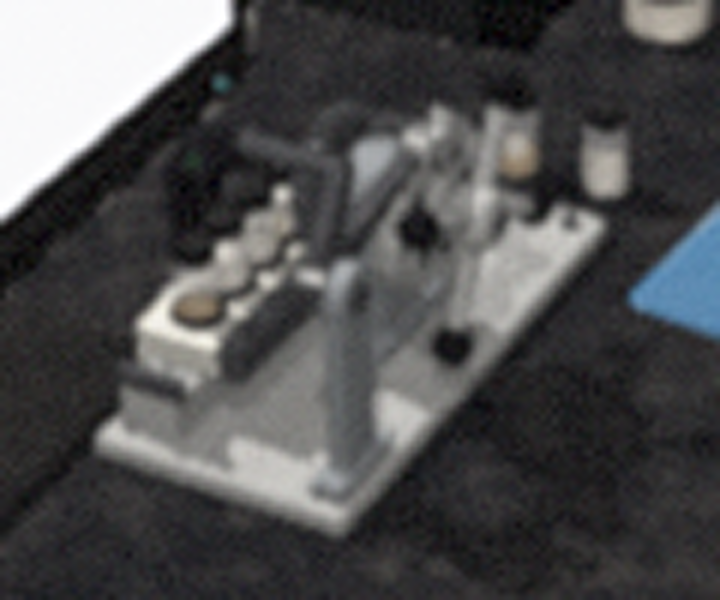

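View pics/t0z.png

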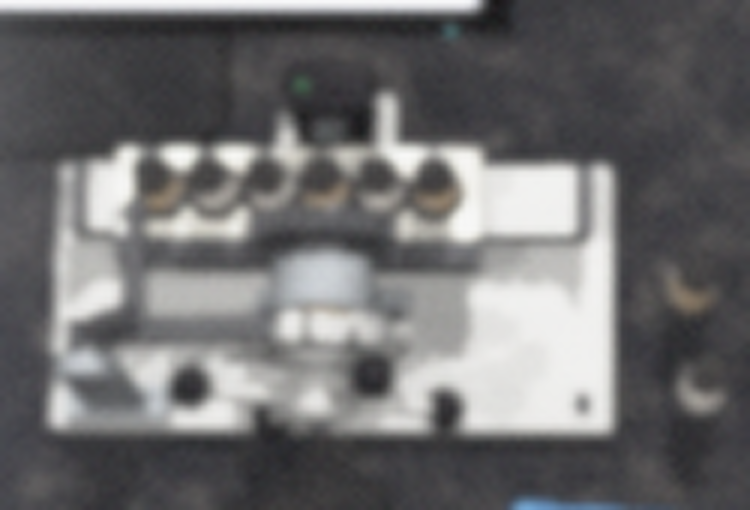

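```bash
cat > h.py <<'E'
import numpy as np, cv2
from station import ctrl
from scipy.optimize import least_squares
def proj(n,P):
    c=ctrl.calibration(n);K=np.array([[c['fx'],0,c['cx']],[0,c['fy'],c['cy']],[0,0,1]])
    return cv2.projectPoints(np.array(P,float).reshape(-1,1,3),c['rvec'],c['tvec'],K,None)[0].reshape(-1,2)
def F(p,P):
    P=np.array(P,float).reshape(-1,3)/1000; c,s=np.cos(p[2]),np.sin(p[2])
    return P@np.array([[c,s,0],[-s,c,0],[0,0,1]])+[p[0],p[1],0]
def knob(k,h):  # k=0 top,1 left(+y),2 bottom,3 right ; h wheel angle (neg = top to +y)
    a=np.radians(-22.5+90*k)-h
    return [-50,62*np.sin(a),92+62*np.cos(a)]
def tp(u,v,o=(230,140),f=6): return [(u+.5)/f-.5+o[0],(v+.5)/f-.5+o[1]]
def sp(u,v): return tp(u,v,(240,195))
E
python3 - <<'E'
from h import *
T=[tp(190,385),tp(372,377),tp(443,410)]; S=[sp(418,225),sp(452,345)]
def r(p):
    a=proj("top",F(p,[knob(1,p[3]),knob(0,p[3]),knob(3,p[3])]))-T
    b=proj("scene",F(p,[knob(1,p[3]),knob(2,p[3])]))-S
    return np.r_[a.ravel(),b.ravel()]
s=least_squares(r,[.5,.1,0,0.04]);print(s.x,s.fun.round(2))
p=s.x
def draw(n,o,name):
    im=cv2.imread(f"pics/{n}0.png")[o[1]:o[1]+100,o[0]:o[0]+125];im=cv2.resize(im,None,fx=6,fy=6,interpolation=cv2.INTER_CUBIC)
    L=[([-50,0,92],(0,0,255)),([-24,103,109],(0,255,0)),([-24,77,154],(255,0,0)),([-44,77,154],(255,0,0)),([1,77,154],(255,0,0)),
       ([-11,0,116],(0,255,255)),([13,0,116],(0,255,255)),([-50,135,8],(255,0,255)),([-50,-135,8],(255,0,255))]+[(knob(k,p[3]),(255,255,0)) for k in range(4)]
    for P,c in L:
        u=(proj(n,F(p,P))[0]-o+.5)*6-.5
        cv2.circle(im,tuple(int(x) for x in u),4,c,-1)
    cv2.imwrite(name,im)
draw("top",(230,140),"pics/td.png");draw("scene",(240,195),"pics/sd.png")
E
```

```text
[ 0.52131282  0.18853566 -0.04304609  0.06249098] [-0.21  0.12  0.1   0.12  0.01 -0.05 -0.03  0.01 -0.11 -0.33]
```

View pics/td.png

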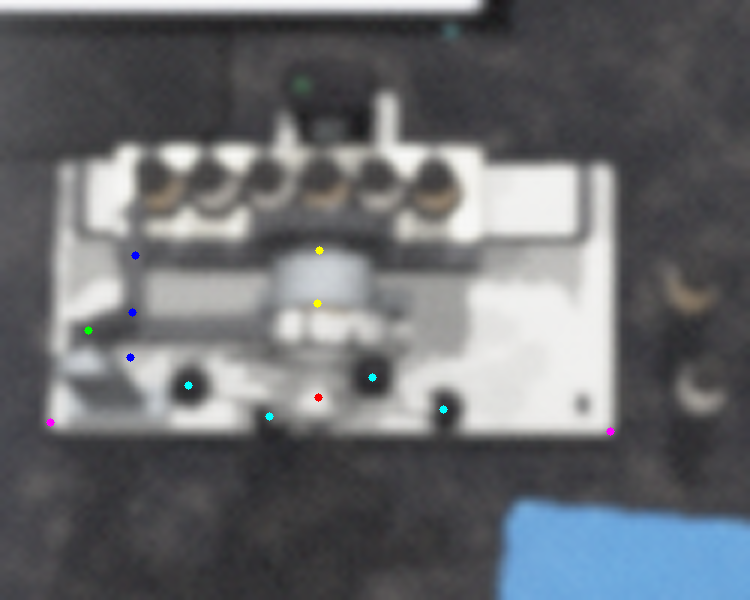

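View pics/sd.png

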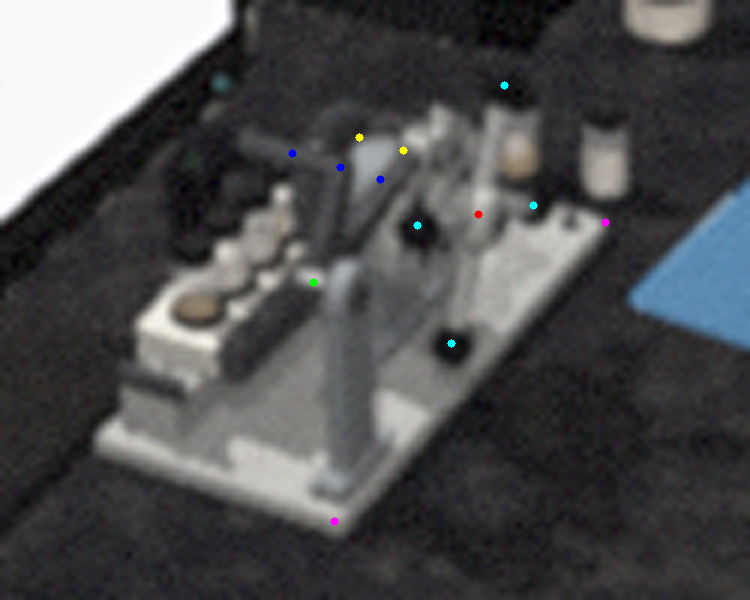

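```bash
cat >> h.py <<'E'
from scipy.spatial.transform import Rotation as Rn
def tri(ut,us):
    r=lambda X: np.r_[proj("top",X)[0]-ut,proj("scene",X)[0]-us]
    s=least_squares(r,[.6,.1,.1]);return s.x.round(3),s.fun.round(1)
def zpt(n,u,z):
    s=least_squares(lambda X:proj(n,[X[0],X[1],z])[0]-u,[.5,.1]);return s.x.round(3)
E
python3 - <<'E'
from h import *
T=[tp(190,385),tp(372,377),tp(443,410)]; S=[sp(418,225),sp(452,345)]
PT=[tp(47,432),tp(615,435),tp(613,163),tp(60,163)]
def r(p):
    a=proj("top",F(p,[knob(1,p[3]),knob(0,p[3]),knob(3,p[3])]))-T
    b=proj("scene",F(p,[knob(1,p[3]),knob(2,p[3])]))-S
    c=proj("top",F(p,[[p[4],135,10],[p[4],-135,10],[p[5],-135,10],[p[5],135,10]]))-PT
    return np.r_[a.ravel(),b.ravel(),c.ravel()]
s=least_squares(r,[.5,.1,0,0.04,-60,80],x_scale=[.1,.1,.1,.1,10,10]);print(s.x,s.fun.round(2))
o=ctrl.get_obs();print(Rn.from_euler('xyz',o['eef_rot']).as_matrix().round(4))
print("mon UR",tri([310,107],[276,117]),"LR",tri([310,143],[277,205]),"UL",tri([100,107],[150,187]),"LL",tri([136,143],[172,292]))
print("case near bottom",zpt("top",[390,172],0),zpt("scene",[322,200],0))
print("case top near", tri([378,172],[320,100]),tri([430,165],[343,88]))
for n in("top","scene"):
    c=ctrl.calibration(n);R=cv2.Rodrigues(c['rvec'])[0];print(n,-R.T@c['tvec'])
E
```

```text
[ 5.21457314e-01  1.88853244e-01 -3.20613392e-02  6.26419333e-02
 -5.37395478e+01  8.06084025e+01] [-0.13  0.3   0.19 -0.04  0.1  -0.31  0.17  0.02 -0.02 -0.36  0.55  0.
 -0.69  0.02 -0.38  0.3   0.08 -0.29]
[[-3.0e-04  2.8e-01 -9.6e-01]
 [ 1.0e-03 -9.6e-01 -2.8e-01]
 [-1.0e+00 -1.1e-03 -0.0e+00]]
mon UR (array([0.643, 0.109, 0.371]), array([ 0.1,  0.3, -0.3, -0.1])) LR (array([0.651, 0.113, 0.087]), array([-0.2, -0.6,  0.6,  0.2])) UL (array([0.662, 0.573, 0.371]), array([-1.8, -3.4,  3.4,  1.6])) LL (array([0.653, 0.589, 0.11 ]), array([ 0.1,  0.2, -0.2, -0.1]))
case near bottom [ 0.581 -0.123] [ 0.608 -0.107]
case top near (array([ 0.516, -0.023,  0.385]), array([ -4.7, -12.1,  17.1,   3.8])) (array([ 0.514, -0.136,  0.392]), array([-2.5, -6.7, 10. ,  2. ]))
top [0.26008477 0.10692962 1.33587576]
scene [-0.04569139  1.23166687  0.86312722]
```

play_rows --increments '[[[255, 0, 0, 0, 6.03], [255, 0, 0, 0, 6.03], [255, 0, 0, 0, 6.03], [255, 0, -2.5, -1.1, 0], [255, 0, -2.5, -1.1, 0], [255, 0, -2.5, -1.1, 0], [255, 0, -2.5, -1.1, 0], [255, 0, -2.5, -1.1, 0], [255, 0, -2.5, -1.1, 0], [255, 0, -2.5, -1.1, 0], [255, 0, -2.5, -1.1, 0], [255, 0, -2.5, -1.1, 0]]]' --newtons 5

```text
time_s: 1.1
ee_pos: [0.2603, -0.3049, 0.2053]
eef_rot: [-0.978, 1.57, 2.131]
force: [0.1, -0.2, -0.0]
grip_width: 0.0174
```

play_rows --increments '[[[255, 0, -2.5, -1.1, 0], [255, 0, -2.5, -1.1, 0], [255, 0, -2.5, -1.1, 0], [255, 0, -2.5, -1.1, 0], [255, 0, -2.5, -1.1, 0], [255, 0, -2.5, -1.1, 0], [255, 0, -2.5, -1.1, 0], [255, 0, -2.5, -1.1, 0], [255, 0, -2.5, -1.1, 0], [255, 0, -2.5, -1.1, 0], [255, 0, -2.5, -1.1, 0], [255, 0, -2.5, -1.1, 0]]]'

```text
time_s: 2.1
ee_pos: [0.4019, -0.0092, 0.2053]
eef_rot: [-0.106, 1.571, 3.004]
force: [-0.2, 0.1, -0.3]
grip_width: 0.0005
```

```bash
cat >> h.py <<'E'
P0=[.52146,.18885,-.03206]
def go(t):  # feeder mm target -> tool-frame cm
    o=ctrl.get_obs();R=Rn.from_euler('xyz',o['eef_rot']).as_matrix()
    c,s=np.cos(P0[2]),np.sin(P0[2]);A=np.array([[c,-s,0],[s,c,0],[0,0,1]])
    cur=A.T@(o['ee_pos']-[P0[0],P0[1],0])*1000
    yf=A.T@R[:,1]
    print("t %.2f"%o['time_s'],"feeder TCP mm",cur.round(1),"tooly in feeder",yf.round(3),"F",(A.T@o['force']).round(1),"w",o['grip_width'].round(4))
    if t is not None: print("tool cm",(R.T@A@(np.array(t)-cur)/10).round(2))
E
python3 -c "
from h import *
go([2,42,205])"
```

```text
Traceback (most recent call last):
  File "h.py", line 27, in go
    print("t %.2f"%o['time_s'],"feeder TCP mm",cur.round(1),"tooly in feeder",yf.round(3),"F",(A.T@o['force']).round(1),"w",o['grip_width'].round(4))
                                                                                                                            ^^^^^^^^^^^^^^^^^^^^^
AttributeError: 'float' object has no attribute 'round'
```

```bash
sed -i "s/o\['grip_width'\].round(4)/round(o['grip_width'],4)/" h.py; python3 -c "
from h import *
go([2,42,205])"
```

```text
t 2.10 feeder TCP mm [-113.2 -201.8  205.3] tooly in feeder [ 0. -1. -0.] F [-0.2  0.1 -0.3] w 0.0005
tool cm [  0.03 -24.38 -11.52]
```

play_rows --increments '[[[255, 0, -2.44, -1.15, 0], [255, 0, -2.44, -1.15, 0], [255, 0, -2.44, -1.15, 0], [255, 0, -2.44, -1.15, 0], [255, 0, -2.44, -1.15, 0], [255, 0, -2.44, -1.15, 0], [255, 0, -2.44, -1.15, 0], [255, 0, -2.44, -1.15, 0], [255, 0, -2.44, -1.15, 0], [255, 0, -2.44, -1.15, 0], [255, 0, 0, 0, 0], [255, 0, 0, 0, 0]]]'

```text
time_s: 3.1
ee_pos: [0.5242, 0.2302, 0.2045]
eef_rot: [0.413, 1.569, -2.759]
force: [-0.4, -1.2, -0.2]
grip_width: 0.0006
```

```bash
cat >> h.py <<'E'
def snap(tag):
    a=cv2.cvtColor(ctrl.camera("scene"),cv2.COLOR_RGB2BGR)[175:275,230:350]
    b=cv2.cvtColor(ctrl.camera("top"),cv2.COLOR_RGB2BGR)[140:225,230:355]
    cv2.imwrite(f"pics/s{tag}.png",cv2.resize(a,None,fx=6,fy=6,interpolation=cv2.INTER_CUBIC))
    cv2.imwrite(f"pics/t{tag}.png",cv2.resize(b,None,fx=6,fy=6,interpolation=cv2.INTER_CUBIC))
E
python3 -c "
from h import *
go([2,42,138]);snap('1')"
```

```text
t 3.10 feeder TCP mm [  1.4  41.4 204.5] tooly in feeder [ 0.002 -1.     0.001] F [-0.4 -1.2 -0.2] w 0.0006
tool cm [ 6.65 -0.06 -0.07]
```

View pics/s1.png

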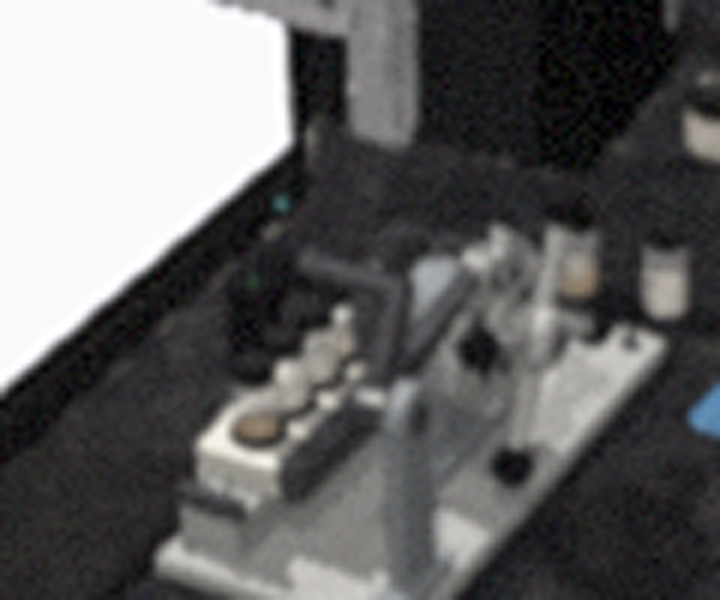

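View pics/t1.png

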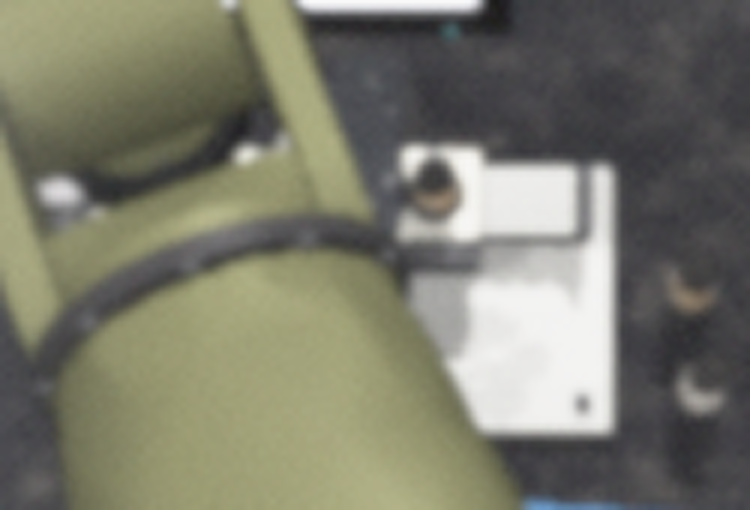

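play_rows --increments '[[[255, 1.3, 0, 0, 0], [255, 1.3, 0, 0, 0], [255, 1.3, 0, 0, 0], [255, 1.3, 0, 0, 0], [255, 1.4, 0, 0, 0], [255, 0, 0, 0, 0], [255, 0, -0.4, 0, 0], [255, 0, -0.4, 0, 0], [255, 0, -0.4, 0, 0], [255, 0, -0.3, 0, 0], [255, 0, -0.3, 0, 0], [255, 0, -0.3, 0, 0]]]'

```text
time_s: 4.2
ee_pos: [0.5252, 0.2509, 0.1398]
eef_rot: [3.05, 1.57, -0.123]
force: [0.7, -0.7, 1.8]
grip_width: 0.0005
```

```bash
python3 -c "
from h import *
go([2,100,138]);snap('2')"
```

```text
t 4.20 feeder TCP mm [  1.7  62.1 139.8] tooly in feeder [ 0. -1.  0.] F [ 0.7 -0.7  1.8] w 0.0005
tool cm [ 0.18 -3.79 -0.03]
```

View pics/s2.png

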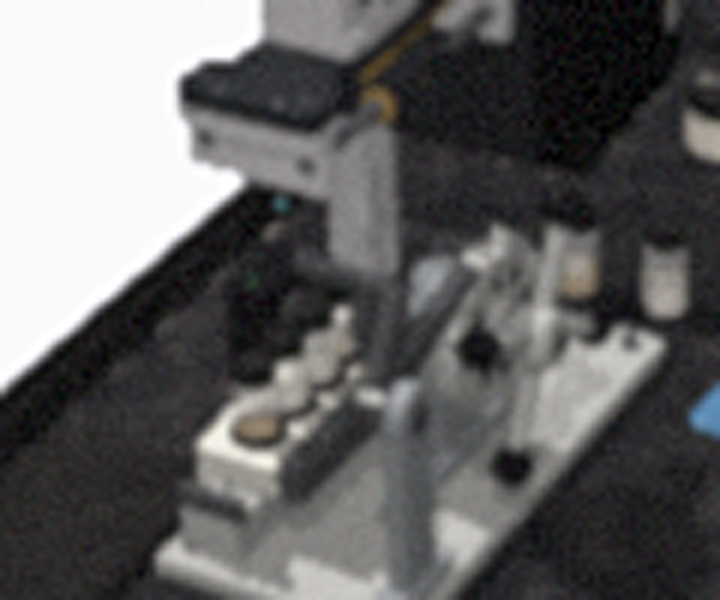

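play_rows --increments '[[[255, 0.1, -0.25, 0, 0], [255, 0.1, -0.25, 0, 0], [255, 0, -0.25, 0, 0], [255, 0, -0.25, 0, 0], [255, 0, -0.25, 0, 0], [255, 0, -0.25, 0, 0], [255, 0, -0.25, 0, 0], [255, 0, -0.25, 0, 0]]]'

```text
time_s: 4.97
ee_pos: [0.5257, 0.2709, 0.1374]
eef_rot: [-0.673, 1.571, 2.437]
force: [0.7, -0.1, 0.1]
grip_width: 0.0004
```

```bash
python3 -c "
from h import *
go([2,119,138]);snap('3')"
```

```text
t 4.97 feeder TCP mm [  1.6  82.1 137.4] tooly in feeder [ 0. -1. -0.] F [ 0.7 -0.1  0.1] w 0.0004
tool cm [-0.06 -3.69 -0.04]
```

View pics/s3.png

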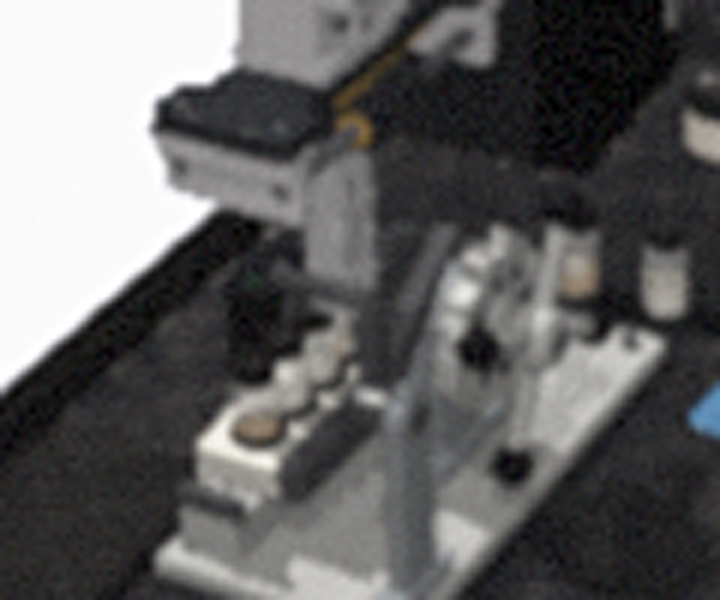

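play_rows --increments '[[[255, 0, -0.3, 0, 0], [255, 0, -0.3, 0, 0], [255, 0, -0.3, 0, 0], [255, 0, -0.3, 0, 0], [255, 0, -0.3, 0, 0], [255, 0, -0.3, 0, 0], [255, 0, -0.3, 0, 0], [255, 0, -0.3, 0, 0], [255, 0, -0.3, 0, 0], [255, 0, -0.3, 0, 0], [255, 0, -0.3, 0, 0], [255, 0, 0, 0, 0]]]'

```text
time_s: 6.07
ee_pos: [0.5267, 0.3041, 0.1374]
eef_rot: [-1.705, 1.571, 1.405]
force: [-0.1, 0.0, -0.2]
grip_width: 0.0007
```

```bash
python3 -c "
from h import *
go([2,119,138]);snap('4')"
```

```text
t 6.07 feeder TCP mm [  1.5 115.3 137.4] tooly in feeder [ 0.001 -1.    -0.   ] F [-0.1  0.  -0.2] w 0.0007
tool cm [-0.06 -0.37 -0.05]
```

View pics/s4.png

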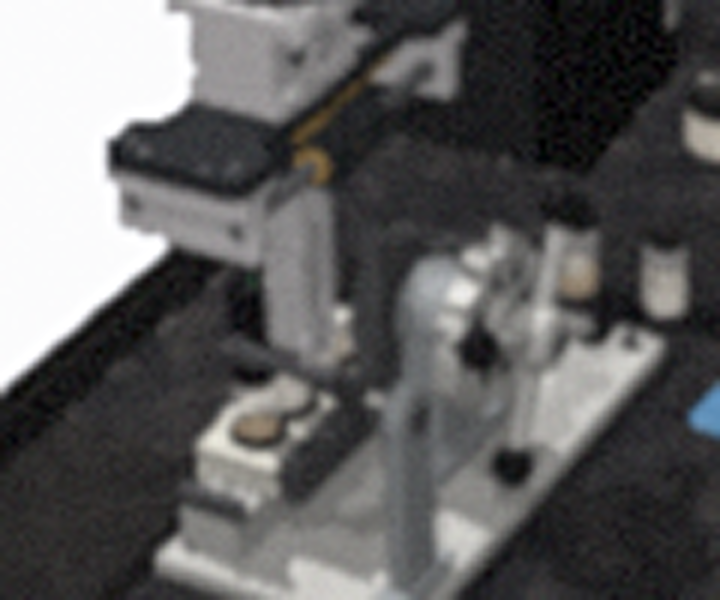

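play_rows --increments '[[[255, 0, 1.0, 0, 0], [255, 0, 1.0, 0, 0], [255, -2.0, 0, 0, 0], [255, -2.0, 0, 0, 0], [255, -2.0, 0, 0, 0], [255, -2.0, 0, 0, 0], [255, 0, 2.5, 0, 0], [255, 0, 2.5, 0.5, 0], [255, 0, 2.5, 1.1, 0], [255, 0, 2.5, 1.2, 0], [255, 0, 2.5, 1.2, 0], [255, 0, 2.5, 1.15, 0]]]'

```text
time_s: 7.17
ee_pos: [0.4687, 0.1332, 0.2174]
eef_rot: [2.374, 1.571, -0.8]
force: [0.3, 0.1, 1.1]
grip_width: 0.0007
```

```bash
python3 -c "
from h import *
go([-50,-60,217]);snap('5')
for a in (1.1,1.2,1.31):
  t=np.radians(120)-a
  P=[[x,103+52*np.cos(t),109+52*np.sin(t)] for x in (-24,27)]
  print(a,(proj('scene',F(P0,P))-[230,175]+.5)*6)"
```

```text
t 7.17 feeder TCP mm [-50.9 -57.3 217.4] tooly in feeder [-0.001 -1.     0.   ] F [0.3 0.1 1.1] w 0.0007
tool cm [ 0.04  0.27 -0.09]
1.1 [[338.36829274 353.04265978]
 [237.18121246 322.99736961]]
1.2 [[333.53368988 363.96021559]
 [232.29441511 333.69905249]]
1.31 [[328.71435235 376.46619948]
 [227.45033089 345.97118783]]
```

View pics/s5.png

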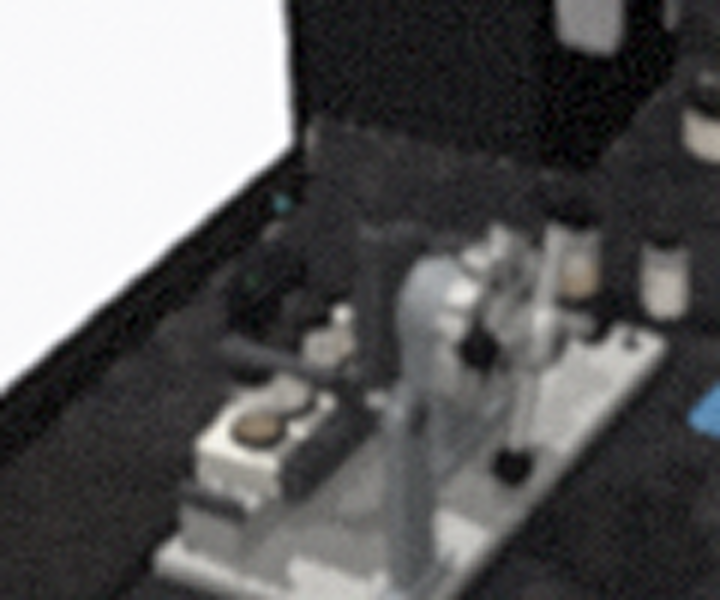

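play_rows --increments '[[[255, 1.5, 0.1, 0, 0], [255, 1.5, 0, 0, 0], [255, 1.5, 0, 0, 0], [255, 1.5, 0, 0, 0], [255, 1.5, 0, 0, 0], [255, 0.6, 0, 0, 0], [255, 0, 0, 0, 0], [255, 0, -0.25, 0, 0], [255, 0, -0.25, 0, 0], [255, 0, -0.25, 0, 0], [255, 0, -0.25, 0, 0], [255, 0, -0.25, 0, 0]]]'

```text
time_s: 8.27
ee_pos: [0.4707, 0.1466, 0.1375]
eef_rot: [2.817, 1.569, -0.356]
force: [-0.1, -5.2, 5.2]
grip_width: 0.0007
```

```bash
python3 -c "
from h import *
go([-50,-6,136]);snap('6')"
```

```text
t 8.27 feeder TCP mm [-49.3 -43.8 137.5] tooly in feeder [ 0.    -1.     0.001] F [ 0.1 -5.2  5.2] w 0.0007
tool cm [ 0.15 -3.78  0.07]
```

View pics/s6.png

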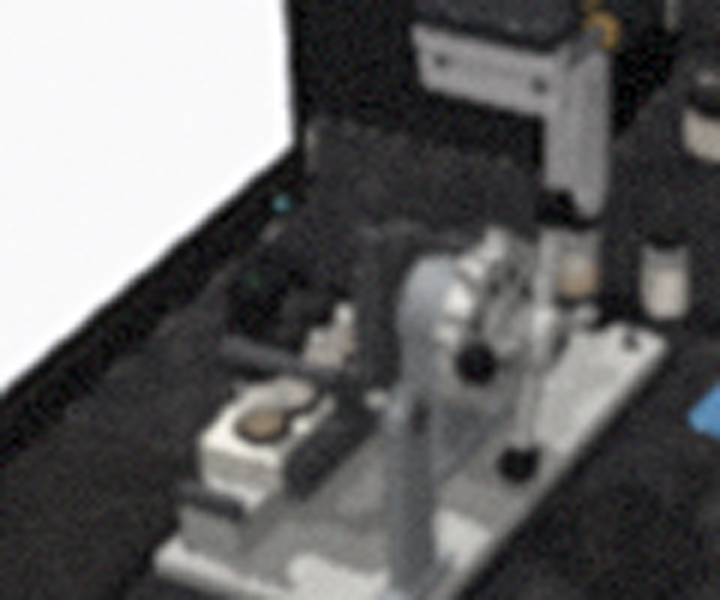

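play_rows --increments '[[[255, 0.05, -0.28, 0, 0], [255, 0.05, -0.28, 0, 0], [255, 0.05, -0.28, 0, 0], [255, 0, -0.28, 0, 0], [255, 0, -0.28, 0, 0], [255, 0, -0.28, 0, 0], [255, 0, -0.28, 0, 0], [255, 0, -0.28, 0, 0], [255, 0, -0.28, 0, 0], [255, 0, -0.28, 0, 0], [255, 0, -0.28, 0, 0], [255, 0, -0.2, 0, 0]]]'

```text
time_s: 9.37
ee_pos: [0.4712, 0.1799, 0.1349]
eef_rot: [-0.416, 1.571, 2.694]
force: [0.6, -3.8, 2.0]
grip_width: 0.0005
```

```bash
cat >> h.py <<'E'
def hfit(us):  # left & bottom knob px (scene crop zoom) -> h each
    us=(np.array(us)+.5)/6-.5+[230,175]
    for k,u in us_k(us):
        s=least_squares(lambda h:proj("scene",F(P0,knob(k,h[0])))[0]-u,[-.5]);print(k,s.x.round(3),s.fun.round(2))
def us_k(us): return zip((1,2),us)
E
python3 -c "
from h import *
go([-50,-2,136]);snap('7')"
```

```text
t 9.37 feeder TCP mm [-49.9 -10.5 134.9] tooly in feeder [ 0. -1. -0.] F [ 0.7 -3.8  2. ] w 0.0005
tool cm [-0.11 -0.85  0.01]
```

View pics/s7.png

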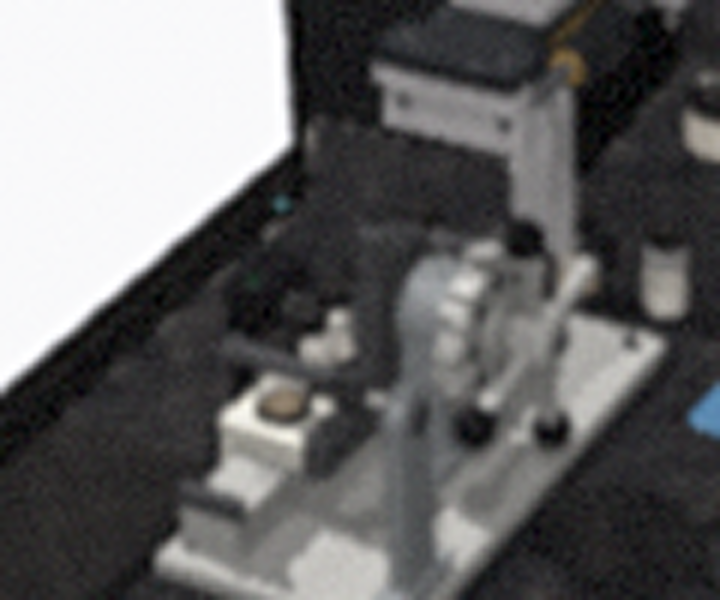

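```bash
python3 -c "
from h import *
hfit([[475,428],[552,430]])
u=(np.array([523,240])+.5)/6-.5+[230,175]
s=least_squares(lambda h:proj('scene',F(P0,knob(0,h[0])))[0]-u,[-.5]);print(s.x,s.fun)
hfit([[475,361],[517,465]])"
```

```text
1 [-0.636] [ 0.17 -0.04]
2 [-0.58] [-0.24 -0.16]
[-0.63080282] [-0.24825998 -0.17227139]
1 [-0.058] [0.2  0.03]
2 [-0.003] [-0.23 -0.57]
```

play_rows --increments '[[[255, 0, -0.2, 0, 0], [255, 0, -0.2, 0, 0], [255, 0, -0.2, 0, 0], [255, 0, -0.15, 0, 0], [255, 0, 0, 0, 0], [255, 0, 0, 0, 0]]]'

```text
time_s: 9.97
ee_pos: [0.4714, 0.1872, 0.1349]
eef_rot: [-0.703, 1.57, 2.407]
force: [-0.5, -1.4, -0.8]
grip_width: 0.0008
```

```bash
python3 -c "
from h import *
go([-50,-2,136]);snap('8')"
```

```text
t 9.97 feeder TCP mm [-50.   -3.3 134.9] tooly in feeder [ 0. -1. -0.] F [-0.5 -1.4 -0.8] w 0.0008
tool cm [-0.11 -0.13  0.  ]
```

View pics/s8.png

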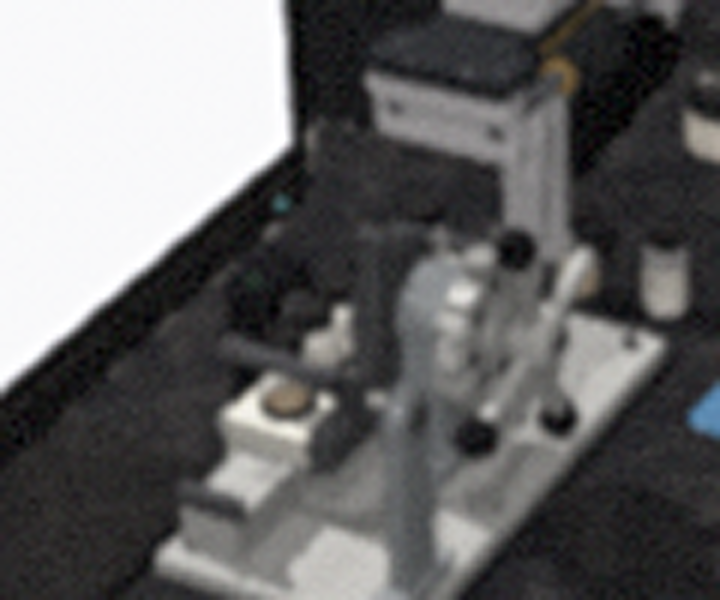

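```bash
python3 -c "
from h import *
hfit([[477,437],[558,420]])
u=(np.array([515,249])+.5)/6-.5+[230,175]
s=least_squares(lambda h:proj('scene',F(P0,knob(0,h[0])))[0]-u,[-.5]);print(s.x,s.fun)"
```

```text
1 [-0.738] [ 0.21 -0.06]
2 [-0.688] [-0.2  -0.12]
[-0.73589549] [0.00235709 0.00142512]
```

play_rows --increments '[[[255, 0, -0.12, 0, 0], [255, 0, 0, 0, 0], [255, 0, 0.5, 0, 0], [255, 0, 1.0, 0, 0], [255, -2.0, 0, 0, 0], [255, -2.0, 0, 0, 0], [255, -2.0, 0, 0, 0], [255, -2.0, 0, 0, 0], [255, -1.0, 0, 0, 0], [255, 0, 0, 0, 0]]]'

```text
time_s: 10.9
ee_pos: [0.4718, 0.173, 0.227]
eef_rot: [-2.801, 1.567, 0.308]
force: [0.5, 1.2, 0.7]
grip_width: 0.0004
```

```bash
python3 -c "
from h import *
go([2,180,222]);snap('9')"
```

```text
t 10.90 feeder TCP mm [-49.1 -17.4 227. ] tooly in feeder [-0.    -1.    -0.001] F [0.5 1.2 0.7] w 0.0004
tool cm [  0.54 -19.74  -5.11]
```

View pics/s9.png

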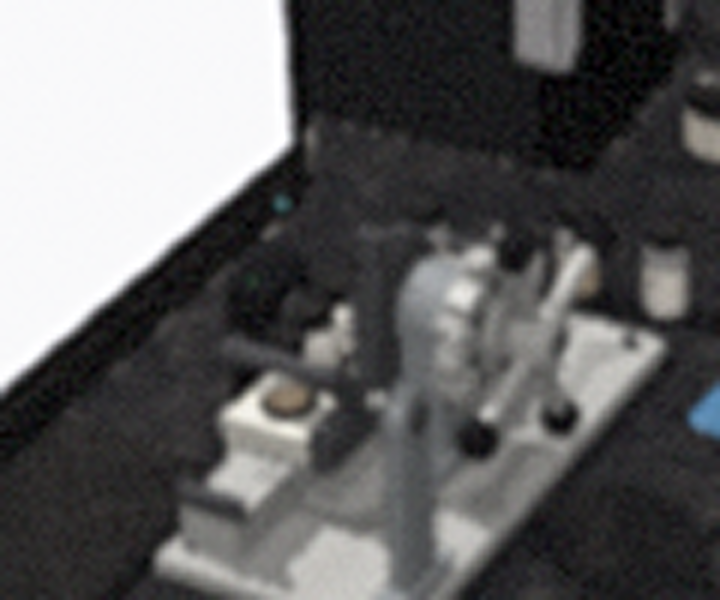

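play_rows --increments '[[[255, 0, -1.5, -1.7, 0], [255, 0, -2.5, -1.7, 0], [255, 0, -2.6, -1.7, 0], [255, 0, -2.6, 0, 0], [255, 0, -2.6, 0, 0], [255, 0, -2.6, 0, 0], [255, 0, -2.6, 0, 0], [255, 0, -2.6, 0, 0], [255, 0, 0, 0, 0], [255, 2.0, 0, 0, 0], [255, 2.0, 0, 0, 0], [255, 2.0, 0, 0, 0]]]'

```text
time_s: 12.0
ee_pos: [0.5279, 0.3669, 0.1626]
eef_rot: [0.601, 1.569, -2.573]
force: [-0.0, -0.0, 0.3]
grip_width: 0.0006
```

play_rows --increments '[[[255, 2.0, 0, 0, 0], [255, 1.2, 0, 0, 0], [255, 0, 0, 0, 0], [255, 0, 0.4, 0, 0], [255, 0, 0.4, 0, 0], [255, 0, 0.4, 0, 0], [255, 0, 0.25, 0, 0], [255, 0, 0.25, 0, 0], [255, 0, 0.25, 0, 0], [255, 0, 0.25, 0, 0]]]'

```text
time_s: 12.83
ee_pos: [0.5276, 0.3453, 0.1332]
eef_rot: [-2.561, 1.57, 0.549]
force: [-0.4, -0.1, 0.6]
grip_width: 0.0004
```

```bash
python3 -c "
from h import *
go([2,120,134]);snap('10')"
```

```text
t 12.83 feeder TCP mm [  1.1 156.6 133.2] tooly in feeder [ 0. -1. -0.] F [-0.4 -0.1  0.6] w 0.0004
tool cm [-0.08  3.66 -0.09]
```

View pics/s10.png

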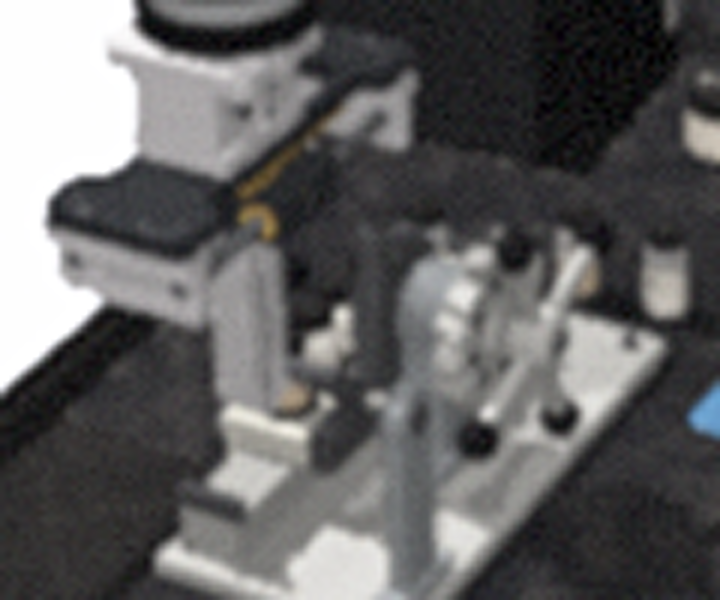

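play_rows --increments '[[[255, 0, 0.3, 0, 0], [255, 0, 0.3, 0, 0], [255, 0, 0.3, 0, 0], [255, 0, 0.3, 0, 0], [255, 0, 0.3, 0, 0], [255, 0, 0.3, 0, 0], [255, 0, 0.3, 0, 0], [255, 0, 0.3, 0, 0], [255, 0, 0.3, 0, 0], [255, 0, 0.3, 0, 0], [255, 0, 0.3, 0, 0], [255, 0, 0.3, 0, 0]]]'

```text
time_s: 13.93
ee_pos: [0.5264, 0.3092, 0.133]
eef_rot: [1.87, 1.571, -1.303]
force: [-0.6, -0.3, 0.1]
grip_width: 0.0005
```

play_rows --increments '[[[255, 0, 0.2, 0, 0], [255, 0, 0.2, 0, 0], [255, 0, 0.2, 0, 0], [255, 0, 0.2, 0, 0], [255, 0, 0.2, 0, 0], [255, 0, 0.2, 0, 0], [255, 0, 0.2, 0, 0], [255, 0, 0, 0, 0]]]'

```text
time_s: 14.6
ee_pos: [0.526, 0.2952, 0.133]
eef_rot: [1.762, 1.571, -1.412]
force: [0.1, -1.3, -0.6]
grip_width: 0.0005
```

```bash
python3 -c "
from h import *
go([2,97,134]);snap('11')"
```

```text
t 14.60 feeder TCP mm [  1.1 106.5 133. ] tooly in feeder [-0. -1.  0.] F [ 0.2 -1.3 -0.6] w 0.0005
tool cm [-0.1   0.95 -0.09]
```

View pics/s11.png

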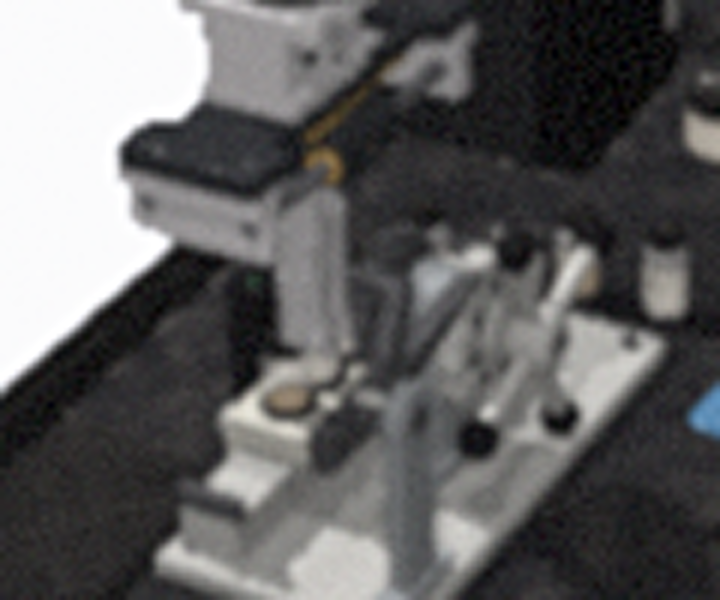

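play_rows --increments '[[[255, 0, -0.8, 0, 0], [255, -2.0, 0, 0, 0], [255, -2.0, 0, 0, 0], [255, -2.0, 0, 0, 0], [255, -2.0, 0, 0, 0], [255, 0, 2.6, 0.8, 0], [255, 0, 2.6, 0.8, 0], [255, 0, 2.6, 0.8, 0], [255, 0, 2.6, 0.9, 0], [255, 0, 2.6, 0.9, 0], [255, 0, 1.0, 0.9, 0], [255, 0, 0, 0, 0]]]'

```text
time_s: 15.7
ee_pos: [0.4701, 0.1642, 0.2134]
eef_rot: [-3.078, 1.57, 0.031]
force: [0.0, 0.2, 0.1]
grip_width: 0.0006
```

```bash
python3 -c "
from h import *
go([-50,-35,134]);snap('12')
for a in (0,.03,0.1,.2):
  t=np.radians(120)-a
  P=[[x,103+52*np.cos(t),109+52*np.sin(t)] for x in (-24,27)]
  print(a,((proj('scene',F(P0,P))-[230,175]+.5)*6).round())
a=cv2.imread('pics/s1.png');b=cv2.imread('pics/s12.png')
cv2.imwrite('pics/cmp12.png',cv2.resize(np.hstack([a[180:420,230:560],b[180:420,230:560]]),None,fx=1.2,fy=1.2))
"
```

```text
t 15.70 feeder TCP mm [-50.6 -26.3 213.4] tooly in feeder [-0.001 -1.    -0.   ] F [0.  0.2 0.1] w 0.0006
tool cm [ 7.94  0.87 -0.05]
0 [[403. 289.]
 [303. 260.]]
0.03 [[401. 289.]
 [302. 260.]]
0.1 [[397. 289.]
 [298. 261.]]
0.2 [[391. 291.]
 [292. 262.]]
```

View pics/cmp12.png

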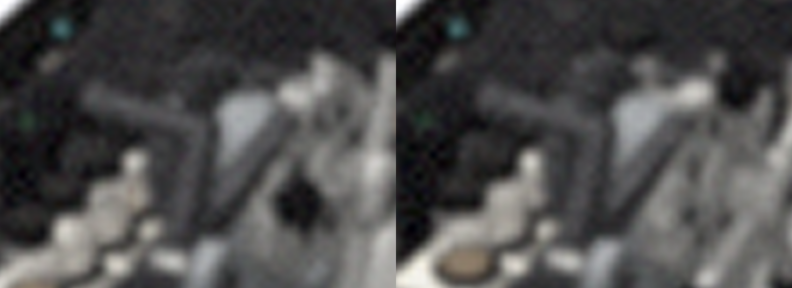

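View pics/s12.png

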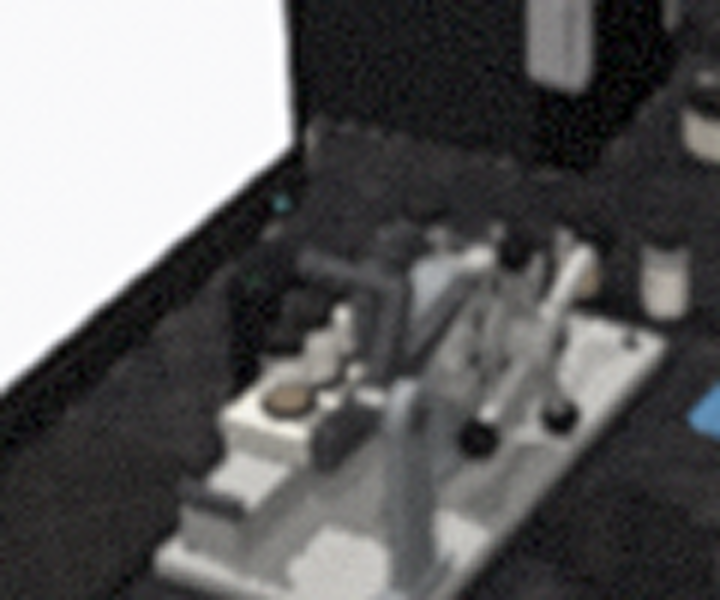

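Run:
```python
from h import *
a=cv2.cvtColor(cv2.imread('pics/s1.png'),cv2.COLOR_BGR2GRAY);b=cv2.cvtColor(cv2.imread('pics/s12.png'),cv2.COLOR_BGR2GRAY)
for nm,(x0,x1,y0,y1) in {"bar+lever":(290,410,240,330),"beak":(395,470,290,370),"ref":(10,290,350,440)}.items():
    t=a[y0:y1,x0:x1];S=30
    m=cv2.matchTemplate(b[y0-S:y1+S,max(0,x0-S):x1+S],t,cv2.TM_CCOEFF_NORMED)
    _,v,_,l=cv2.minMaxLoc(m);print(nm,v,l[0]-min(S,x0),l[1]-S)
```

```text
bar+lever 0.9791972637176514 0 0
beak 0.8695953488349915 3 -4
ref 0.9664193391799927 30 -27
```

play_rows --increments '[[[255, 1.5, 0.3, 0, 0], [255, 1.6, 0, 0, 0], [255, 1.6, 0, 0, 0], [255, 1.6, 0, 0, 0], [255, 1.5, 0, 0, 0], [255, 0, 0, 0, 0], [255, 0, -0.5, 0, 0], [255, 0, -0.5, 0, 0], [255, 0, -0.5, 0, 0], [255, 0, -0.5, 0, 0], [255, 0, 0, 0, 0]]]'

```text
time_s: 16.72
ee_pos: [0.4716, 0.1834, 0.1355]
eef_rot: [-2.694, 1.57, 0.417]
force: [-0.8, -0.2, 0.6]
grip_width: 0.0009
```

```bash
python3 -c "
from h import *
go([-50,-2,134])"
```

```text
t 16.72 feeder TCP mm [-49.7  -7.1 135.5] tooly in feeder [ 0.001 -1.    -0.   ] F [-0.8 -0.2  0.6] w 0.0009
tool cm [ 0.15 -0.51  0.03]
```

play_rows --increments '[[[255, 0, -0.15, 0, 0], [255, 0, -0.15, 0, 0], [255, 0, -0.15, 0, 0], [255, 0, -0.1, 0, 0]]]'

```text
time_s: 17.05
ee_pos: [0.4715, 0.1878, 0.135]
eef_rot: [-2.552, 1.571, 0.557]
force: [-0.1, -0.4, -0.0]
grip_width: 0.0003
```

play_rows --increments '[[[255, 0, -0.05, 0, 0], [255, 0, -0.05, 0, 0]]]'

```text
time_s: 17.22
ee_pos: [0.4716, 0.1885, 0.135]
eef_rot: [1.503, 1.57, -1.67]
force: [-0.4, -3.6, 0.5]
grip_width: 0.0004
```

Contact. Creep on in half-millimetre steps.

play_rows --increments '[[[255, 0, -0.05, 0, 0], [255, 0, -0.03, 0, 0]]]'

```text
time_s: 17.38
ee_pos: [0.4715, 0.1893, 0.1348]
eef_rot: [1.186, 1.57, -1.987]
force: [0.8, -3.3, -1.9]
grip_width: 0.0005
```

play_rows --increments '[[[255, 0, -0.05, 0, 0], [255, 0, -0.03, 0, 0]]]'

```text
time_s: 17.55
ee_pos: [0.4716, 0.1902, 0.1347]
eef_rot: [0.94, 1.57, -2.234]
force: [0.8, -4.1, -3.2]
grip_width: 0.0003
```

play_rows --increments '[[[255, 0, -0.05, 0, 0]]]'

```text
time_s: 17.63
ee_pos: [0.4715, 0.1907, 0.1347]
eef_rot: [0.68, 1.57, -2.493]
force: [0.3, -4.7, -2.4]
grip_width: 0.0003
```

play_rows --increments '[[[255, 0, -0.04, 0, 0]]]'

```text
time_s: 17.72
ee_pos: [0.4715, 0.191, 0.1347]
eef_rot: [0.93, 1.57, -2.244]
force: [1.2, -7.3, -3.1]
grip_width: 0.0006
```

```bash
python3 -c "
from h import *
go([-50,-2,134]);snap('13')"
```

```text
t 17.72 feeder TCP mm [-50.    0.5 134.7] tooly in feeder [ 0.    -1.     0.001] F [ 1.5 -7.3 -3.1] w 0.0006
tool cm [ 0.07  0.25 -0.  ]
```

View pics/s13.png

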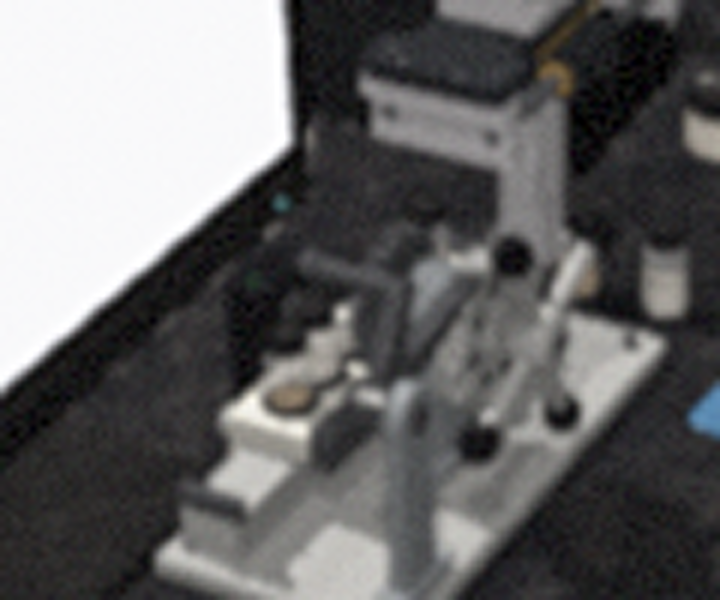

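play_rows --increments '[[[255, 0, -0.03, 0, 0]]]'

```text
time_s: 17.9
ee_pos: [0.4715, 0.1911, 0.1347]
eef_rot: [1.094, 1.57, -2.08]
force: [0.4, -8.0, -4.0]
grip_width: 0.0002
```

```bash
python3 -c "
from h import *
go(None)
hfit([[480,440],[561,411]])
u=(np.array([512,256])+.5)/6-.5+[230,175]
s=least_squares(lambda h:proj('scene',F(P0,knob(0,h[0])))[0]-u,[-.5]);print(s.x,s.fun)"
```

```text
t 17.90 feeder TCP mm [-50.    0.6 134.7] tooly in feeder [ 0.    -1.     0.001] F [ 0.6 -8.  -4. ] w 0.0002
1 [-0.783] [-0.09  0.03]
2 [-0.77] [0.07 0.04]
[-0.79915328] [-0.13185546 -0.07365767]
```

play_rows --increments '[[[255, 0, 0.2, 0, 0], [255, 0, 0.5, 0, 0], [255, 0, 0.8, 0, 0], [255, -2.0, 0, 0, 0], [255, -2.0, 0, 0, 0], [255, -2.0, 0, 0, 0], [255, -2.0, 0, 0, 0], [255, -1.0, 1.5, 1.0, 0], [255, 0, 2.0, 1.0, 0], [255, 0, 2.0, 1.0, 0], [255, 0, 0, 0, 0], [255, 0, 0, 0, 0]]]'

```text
time_s: 18.9
ee_pos: [0.4394, 0.1219, 0.2255]
eef_rot: [-2.623, 1.569, 0.485]
force: [-0.5, 1.1, 0.2]
grip_width: 0.0001
```

Run:
```python
from h import *
go(None);snap('14')
f=ctrl.camera("scene");cv2.imwrite("pics/full14.png",f[:,:,::-1])
a=cv2.cvtColor(cv2.imread('pics/s1.png'),cv2.COLOR_BGR2GRAY);b=cv2.cvtColor(cv2.imread('pics/s14.png'),cv2.COLOR_BGR2GRAY)
x0,x1,y0,y1=290,410,240,330;S=30
m=cv2.matchTemplate(b[y0-S:y1+S,x0-S:x1+S],a[y0:y1,x0:x1],cv2.TM_CCOEFF_NORMED);print(cv2.minMaxLoc(m))
```

```text
t 18.90 feeder TCP mm [-79.9 -69.6 225.5] tooly in feeder [-0.001 -1.    -0.001] F [-0.5  1.   0.2] w 0.0001
(-0.311817467212677, 0.9702526926994324, (53, 57), (30, 29))
```

View pics/s14.png

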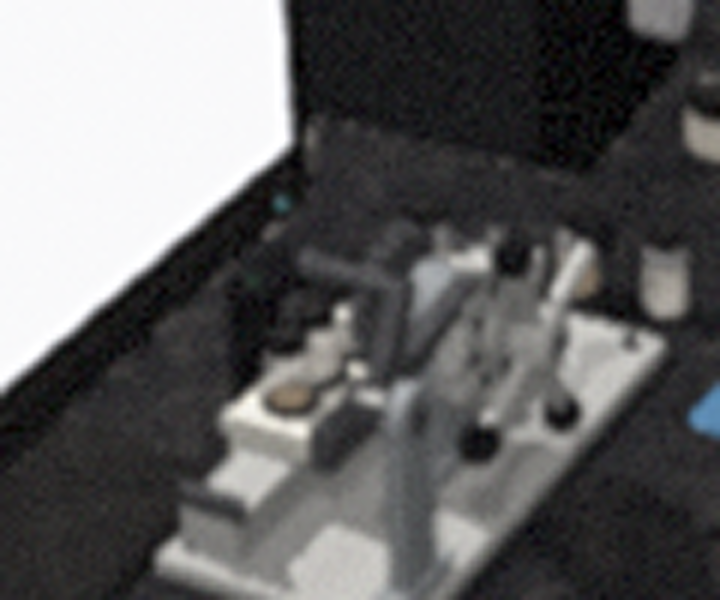

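View pics/full14.png

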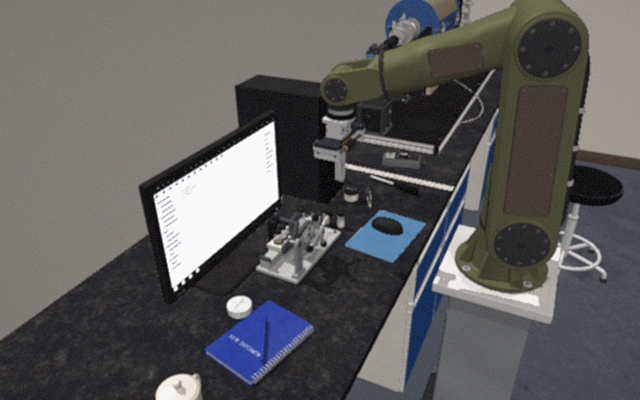

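The bar is back where it started (zoom (300,258) to (400,290)). The knobs at (512,254), (480,440) and (561,410) put the wheel one notch back, and the loose things have not moved. I am handing in.

```bash
python3 -c "
from station import ctrl
print(ctrl.hand_in())"
```

```text
the job is handed in; nothing more can be done
None
```

The feeder is locked one notch behind where it began, with the pawl back in, and I handed the job in at about 19 s of the 72 s allowed. The hand-in gives no verdict, so what follows rests on my own checks.

**What I did:**
- I closed the fingers and used them as a single fingertip.
- I pushed the finger bar to +y until the pawl fell to its stop.
- I pushed the handwheel back by its top arm to about -0.74 rad.
- I tipped the pawl back in.
- I pushed the wheel gently back until it stood against the beak.

**What the last checks showed:**
- **Pawl flipped:** after the flip, the bar in the image matched the position predicted for 1.31 rad.
- **Pawl back in:** the bar image lies within about 0.2 pixel of the starting picture (match 0.97), so the beak looks fully down. The fit is too coarse to measure 0.03 rad on its own.
- **Wheel position:** three knob fits gave -0.77, -0.78 and -0.80 rad. They differ by about 0.03 rad, all inside the allowed -0.685 to -0.84.
- **Wheel locked:** on the last push the force rose from about 4 N to 8 N over 0.5 mm, so the wheel is stopped by the pawl. The highest force I read on the feeder, at the ends of moves, was about 9 N.
- **Clearance:** the arm ended up clear of the feeder. The loose things looked unmoved in the last picture, judged by eye and not measured.

One check was not useful: comparing the beak itself with the starting picture gave a poor match (0.87, shifted 3 to 4 zoomed pixels), probably because the wheel behind it had turned, so I relied on the bar instead.

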